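# Empty the gated tray of grinder heads

### The job

Two tipping trays stand on the worktop, each above its own catch box. Take the tray that holds the two round grinder heads: lower its end gate fully, then lift the tray by its handle bar so that both heads slide out over the gate into the catch box below, without gripping the heads. Let the tray back down level with its gate left lowered, and leave the other tray, with the lead strips in it, shut and level.

Things in the scene. Friction and masses are not known exactly. Their poses are not given: they have to be found in the camera images.
- heads_box: Fixed unit (plywood base 208 x 122 mm) with the tray of grinder heads; a like unit stands 0.19 to 0.31 m to one side. Origin on the worktop under the hinge pin, mid width; x runs from the gate to the handle, y along the pin (at z = 80 mm), z up. Tray inside x 1 to 117, y -35 to 35 mm, floor z = 82, rims z = 117; its gate closes the x = 0 end. Cheeks at y = +-56 reach z = 92.
- catch (a point): Centre of the catch box floor in front of and below that tray's gate, 37 mm to -x of the pin and 8 mm above the worktop. Inside 102 mm along x by 92 mm along y; side walls rise 37 mm, the front board (-x) 67 mm above this floor. Axes as heads_box.
- tab (a point): Middle of the top edge of the gate's tab, moving with the gate; 52 mm from the pin. Shut: at x = 0, z = 132 mm of heads_box. The gate is a 3 mm steel plate 69 mm wide up to the tray's rims; the tab, 22 mm wide at mid width, rises 18 mm above them.
- bar (a point): Middle of the handle bar, moving with the tray: round, diameter 10 mm, along y, with 50 mm clear between its end arms. Tray level: x = 147, z = 142 mm in heads_box, 27 mm behind the tray's rear wall and 25 mm above the rims, free all round for fingers closing along x. It moves on a circle about the pin, radius 159.5 mm, starting 0.40 rad above level.
- heads_box_gate (a joint): Gate of that tray, rad: 0 to 0.1 (upright, shut) at the start, 1.57 fully lowered: level, flush with the tray floor, pointing to -x over the catch box. Push the tab from inside to -x and down along its arc (pressing straight down on its edge half way may bind). Needs about 0.5 N; smooth; stays where left. Pressing the lowered gate with over about 10 N tips the tray.
- heads_box_tray (a joint): Tipping of that tray about the pin, rad: 0 level on its rest, grows as the bar is raised, 0.9 at its stop. The hinge is damped: lifting takes about 5 N, and a tray let go sinks slowly back to level by itself. The heads slide out only when it is tipped steeply, by about 0.5 to 0.75 rad.
- head_1: Spare grinder head: a short grey and brass cylinder, diameter 25, height 21 mm, standing on the tray floor nearer the gate; origin at the centre of its underside, z along its axis.
- head_2: The other grinder head, of the same shape and size, nearer the handle.
- came_box_gate (a joint): Gate of the other tray, which holds two grey lead came strips: 0 shut. To be left alone.
- came_box_tray (a joint): Tipping of the other tray: 0 level. To be left alone.
There are look-alikes about, which are no part of the job. Leave any black or pink look-alike of the head_1 alone. Leave any green look-alike of the head_2 alone.

How it is judged:
By the outcome, as a careful person would: the job done as asked, in the order asked, and still so for the second after the job is handed in, with the robot touching nothing.
It also fails if it takes over 46 s, if anything falls off the work surface, if the arm or the gripper's body presses on something with over 40 N, if the wrist force passes 120 N, or if a joint passes its speed limit or range.

### The arm

A 6-joint arm with a two-finger parallel gripper is mounted at the origin on a cart in front of the work surface, level with it; the furniture and walls round the work are solid. World frame = base frame: x ahead of the robot, y to its left, z up, the work surface at z = 0. Lengths are in m, angles in degrees, forces in N, time in s.
With the tool pointing down it reaches from about 0.35 to 0.775 m from the base axis. Payload 7.3 kg.
Tool frame: the origin (TCP) lies between the finger pads; the fingertips stand 25 mm ahead of it and the grasp point (between the pads) lies 6 mm ahead of it (robot.tip_reach is the z of the fingertips in the tool frame, in m); z points along the fingers, y is the line along which they close (so a half turn about z gives the same grasp; the last joint's range is limited). The gripper opens to 92 mm and grips with 3 to 60 N. Pads are 19 mm wide; open, the fingers measure 130 mm over their backs; the gripper's body (75 mm by 190 mm) begins 47 mm behind the grasp point.
Start: joints at [-75.63, 19.595, 87.324, -0, 73.075, -8.365], TCP at [0.203, -0.484, 0.252] pointing down, gripper open.
Joint ranges: [-145.02, 145.02], [-44.19, 115.74], [2.07, 154.8], [-57.11, 237.11], [16.16, 152.29], [-177.93, 177.93]. Speed limits (degrees/s): [147.25, 147.25, 180, 180, 180, 180].

### API

Orientations are given as a 3x3 rotation matrix whose columns are the frame's x, y, z axes.
In Python, from workcell import robot, cams, workorder gives the robot as it stands.
- The arm moves only by the tool jog_arm, never from a script. Its argument "motion" is a list of rows, each a list of 2 entries, a list of its own where there are three numbers: the shift along the tool's x, y, z in mm, then the turn about the tool's z in degrees. In form: [[[tx, ty, tz], yaw], ...]. A call has exactly 8 rows; each row shifts and turns the commanded pose from where the row before left it, along the tool's axes as they then stand; what a row does not reach is not made up. A row lasts 1/10 s, in which the tool goes at most 50 mm and 8.59 degrees, less where a joint would pass 70% of its speed; a pose out of reach is approached as far as the arm can. A call is refused whole if a number of a shift passes 50 or a number of a turn 8.59, either way. A call with a gripper value outside its range is refused whole. "fingers" is the closure, from 0 (fully open) to 1 (shut), set as the call begins (left out, the last holds). The fingers move at their own pace and stop on an object; "newtons" is the grip in N (left out, the last holds). Time passes only in rows, so rows that do not move let the fingers close, or fill a call up. It gives the time, the measured TCP pose, the force, the opening and the grip force at its end, in the units of the state.
- robot.state(): the state, without advancing time (a new reading comes with each control period).
- cams.camera(name): name is "side" or "top" or "wrist"; returns a dict with "color" (480x640x3 uint8, red, green, blue), "range_z" (480x640 float32, m along the optical axis (not along the pixel's ray), 0 where there is no reading), "vertical_fov" (degrees; the focal length in pixels is half the picture's height over the tangent of half this angle, whatever the lens; pixels are square), "cx", "cy" (the principal point, pixels), "extrinsics" (4x4, takes a point from camera to world coordinates). Camera axes: x right, y up, looking along -z (the intrinsics and any distortion apply to the point x, -y, -z); pixel columns grow to the right and rows downward; lengths in m; the calibration is good to about 2 mm. A picture is of the moment at which its call begins.
- workorder.job_done(): hands the job in; it is judged then, once.
The state is a dict: "t": time; "joint_positions": joint angles; "qd": joint speeds; "effort": joint torques, N m; "position": TCP position; "orientation": TCP orientation; "wrist_force": force on the tool from outside, world axes, zero at the start; "ft_torque": the same for the moment, N m; "finger_gap": opening from 0.0 (shut) to 1.0 (fully open); "gripper_force": force on a finger pad.
Only numpy, scipy, OpenCV 4.12 (cv2) and the standard library are available. Lean on these libraries where they do the work, as an engineer would, in place of code of your own. Each camera call takes 0.05 s, during which the arm holds its last target. There are 200 camera calls.

## Working session

There is one attempt and no reset: what is moved stays moved. The work goes in short steps, Python scripts to look and compute and a tool call to move; the robot and the scene stay as the last step left them, time stands still between calls to the robot, and variables do not carry over. Pictures are saved under pics/ and viewed, at most 10 in all, crops included, and the job is handed in when it is done.

Besides the shell and the picture viewer there is one more tool, called after ">>>" in YAML: its name, and indented under it one key for each argument. jog_arm: Moves the arm, as the interface text tells. Its arguments: {"type":"object","properties":{"motion":{"type":"array","items":{"type":"array"}},"fingers":{"type":"number"},"newtons":{"type":"number"}},"required":["motion"]}

```bash
mkdir -p pics; cat > h.py <<'E'
import numpy as np, cv2
from workcell import robot, cams, workorder
def grab(n):
    c=cams.camera(n); f=240/np.tan(np.radians(c["vertical_fov"])/2)
    z=c["range_z"]; v,u=np.mgrid[0:480,0:640]
    P=np.stack([(u-c["cx"])/f*z,-(v-c["cy"])/f*z,-z],-1)
    E=c["extrinsics"]; W=P@E[:3,:3].T+E[:3,3]; W[z==0]=np.nan
    return c,W
def save(n,im): cv2.imwrite("pics/"+n,im[...,::-1])
E
python3 - <<'E'
from h import *
for n in("top","side"):
    c,W=grab(n); save(n+"1.png",c["color"]); np.save(n+".npy",W); print(n,{k:(v if k!="extrinsics" else v.round(3).tolist()) for k,v in c.items() if k not in("color","range_z")})
s=robot.state(); print(s)
E
```

```text
top {'vertical_fov': 42.479079196337054, 'cx': 315.9423944551894, 'cy': 241.4149400684478, 'extrinsics': [[-0.014, 0.985, -0.17, 0.416], [-1.0, -0.015, -0.003, 0.057], [-0.006, 0.17, 0.985, 1.011], [0.0, 0.0, 0.0, 1.0]]}
side {'vertical_fov': 43.602823406427646, 'cx': 322.82183391547386, 'cy': 238.30549757837824, 'extrinsics': [[-0.998, 0.001, -0.058, 0.535], [-0.054, -0.384, 0.922, 0.868], [-0.021, 0.923, 0.383, 0.43], [0.0, 0.0, 0.0, 1.0]]}
{'t': 0.1, 'joint_positions': array([-7.56302628e+01,  1.96311136e+01,  8.73705482e+01, -1.30744711e-03,
        7.30754032e+01, -8.36698005e+00]), 'qd': array([-0.03170755, -0.07469729, -0.02603375, -0.03399115,  0.06679604,
        0.03352759]), 'effort': array([ 1.39038126e-03, -4.32003307e+01, -2.44694817e+01,  7.19160866e-02,
        5.26016636e-02, -4.74628132e-05]), 'position': array([ 0.2028289 , -0.48388471,  0.25113386]), 'orientation': array([[ 9.22288055e-01,  3.86503063e-01, -3.54956975e-04],
       [ 3.86503186e-01, -9.22287159e-01,  1.29753912e-03],
       [ 1.74130583e-04, -1.33389683e-03, -9.99999095e-01]]), 'wrist_force': array([-0.38265567,  0.34729032,  0.528213  ]), 'ft_torque': array([-0.06559689,  0.01987735, -0.03573463]), 'gripper_force': 0.0, 'finger_gap': 0.9989561311903642}
```

View pics/top1.png

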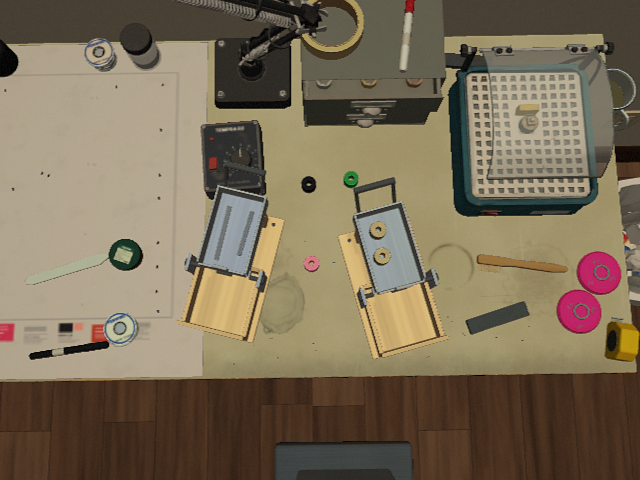

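View pics/side1.png

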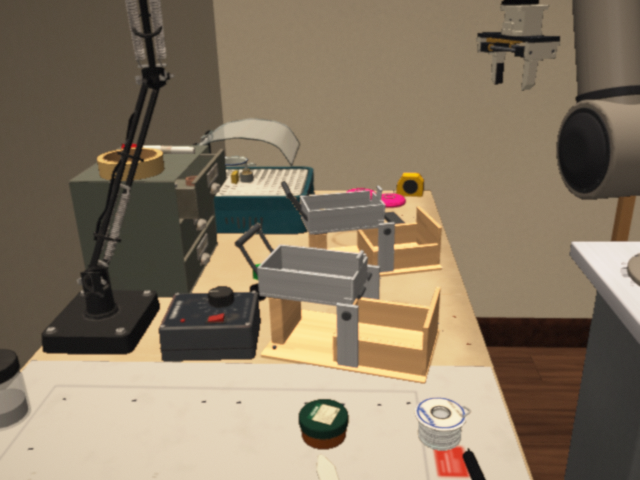

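The top picture shows two trays. The one on the right (380,240) holds the two brass and grey heads at (378,230) and (382,255). The one on the left (235,230) holds the lead strips. Possible mix-ups are the black ring (308,184), the green ring (351,179) and the pink ring (312,263), all outside the trays. I choose the right tray and will check it in a crop.

```bash
python3 - <<'E'
from h import *
W=np.load("top.npy")
im=cv2.imread("pics/top1.png")[160:370,320:470]
cv2.imwrite("pics/crop1.png",cv2.resize(im,None,fx=2.8,fy=2.8,interpolation=cv2.INTER_CUBIC))
R=W[165:370,325:460].reshape(-1,3); R=R[~np.isnan(R[:,0])]
for lo,hi in((.07,.09),(.09,.11),(.111,.122),(.122,.136),(.136,.15)):
    Q=R[(R[:,2]>lo)&(R[:,2]<hi)]
    if len(Q)>3: print(lo,len(Q),Q.mean(0).round(4),cv2.minAreaRect((Q[:,:2]*1000).astype(np.float32)))
# fit template of box top pts: floor & rims
B=R[(R[:,2]>.005)&(R[:,2]<.013)]; print("base",len(B),cv2.minAreaRect((B[:,:2]*1000).astype(np.float32)))
for u,v in((378,230),(382,255),(358,184),(393,180),(375,182),(436,277),(365,298),(392,290)): print(u,v,W[v,u].round(4))
E
```

```text
0.07 3533 [ 0.5455 -0.0548  0.0814] ((515.9942016601562, -59.432456970214844), (211.57305908203125, 124.01131439208984), 14.662372589111328)
0.09 984 [ 0.5653 -0.0431  0.0999] ((559.8564453125, -47.64330291748047), (139.190673828125, 116.23817443847656), 14.840108871459961)
0.111 639 [ 0.5732 -0.0454  0.1159] ((568.2744140625, -45.58955764770508), (141.0948944091797, 76.64551544189453), 14.795943260192871)
0.122 110 [ 0.5708 -0.0435  0.1308] ((569.7554321289062, -44.92536926269531), (149.14239501953125, 61.56875991821289), 14.782127380371094)
0.136 299 [ 0.6451 -0.0248  0.145 ] ((574.9639892578125, -40.55202102661133), (158.22317504882812, 61.90178680419922), 12.390565872192383)
base 5737 ((549.2498779296875, -65.67220306396484), (222.7990264892578, 337.7421875), 89.03223419189453)
378 230 [ 0.5919 -0.0353  0.0831]
382 255 [ 0.5537 -0.0406  0.0792]
358 184 [ 0.6862 -0.0121  0.0036]
393 180 [ 0.6525 -0.0528  0.1484]
375 182 [ 0.6506 -0.027   0.1459]
436 277 [ 0.518  -0.1198  0.0865]
365 298 [ 0.4874 -0.0116  0.0957]
392 290 [ 0.497  -0.0498  0.1137]
```

View pics/crop1.png

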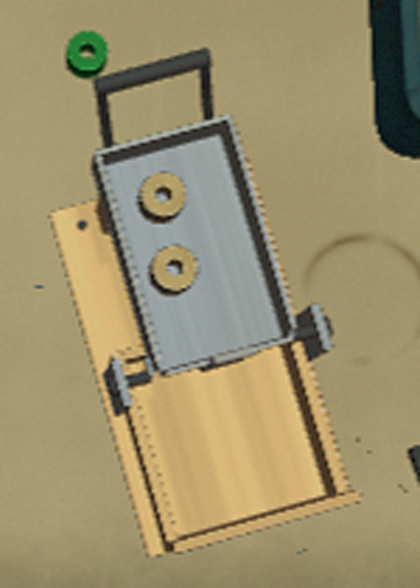

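The crop confirms it: the chosen tray holds two brass and grey heads, at crop (162,196) and (174,269), towards its left wall. The gate faces the robot and the bar points away from it. The green ring (87,53) is outside. Next I fit the pose.

```bash
python3 - <<'E'
from h import *
W=np.load("top.npy"); R=W[165:370,325:460].reshape(-1,3); R=R[~np.isnan(R[:,0])]
a=np.radians(14.75); o=np.array([.507,-.063]); X=np.array([np.cos(a),np.sin(a)]);Y=np.array([-X[1],X[0]])
def loc(P): d=(P[:,:2]-o)*1e3; return np.c_[d@X,d@Y,P[:,2]*1e3].round(1)
L=loc(R)
def st(n,m): print(n,m.sum(),np.percentile(L[m],[3,50,97],axis=0).round(1).tolist())
st("bar",(L[:,2]>138)&(L[:,0]>135)&(L[:,0]<165))
st("rim",(L[:,2]>113)&(L[:,2]<120)&(L[:,0]<122)&(abs(L[:,1])<45))
st("tab",(L[:,2]>123)&(abs(L[:,0])<15)&(abs(L[:,1])<20))
st("cheek+",(L[:,2]>86)&(L[:,2]<98)&(L[:,1]>48)&(abs(L[:,0])<25))
st("cheek-",(L[:,2]>86)&(L[:,2]<98)&(L[:,1]<-48)&(abs(L[:,0])<25))
b=L[(L[:,2]>140)&(L[:,0]>140)]; print("barfit",np.polyfit(b[:,1],b[:,0],1))
st("heads",(L[:,2]>98)&(L[:,2]<108)&(L[:,0]>15)&(L[:,0]<105)&(abs(L[:,1])<28))
F=W.reshape(-1,3); F=F[~np.isnan(F[:,0])]; l=loc(F)
m=(l[:,2]>150)&(abs(l[:,1])<140)&(l[:,0]<400)&(l[:,0]>-400); print("tall nearest",l[m][np.argsort(l[m][:,0])][:3],m.sum())
S=np.load("side.npy").reshape(-1,3);S=S[~np.isnan(S[:,0])];L=loc(S)
st("side tab",(L[:,2]>121)&(L[:,2]<140)&(abs(L[:,0])<15)&(abs(L[:,1])<20))
st("side bar",(L[:,2]>130)&(L[:,2]<155)&(L[:,0]>135)&(L[:,0]<165)&(abs(L[:,1])<40))
st("side rim",(L[:,2]>113)&(L[:,2]<120)&(L[:,0]<122)&(L[:,0]>-10)&(abs(L[:,1])<45))
E
```

```text
bar 292 [[139.9, -27.5, 140.1], [143.7, 1.8, 145.4], [148.9, 31.0, 149.0]]
rim 524 [[-5.9, -36.5, 113.3], [66.9, 0.3, 116.1], [117.2, 39.2, 119.0]]
tab 54 [[-9.0, -8.3, 127.2], [-6.7, 2.2, 132.6], [-4.6, 11.9, 135.4]]
cheek+ 69 [[-14.1, 54.6, 86.2], [-2.1, 57.1, 91.8], [9.9, 62.3, 94.6]]
cheek- 74 [[-14.4, -57.6, 86.5], [-1.5, -53.8, 90.8], [9.7, -51.4, 94.2]]
barfit [-2.35791357e-03  1.44111439e+02]
heads 373 [[38.1, -1.1, 99.1], [60.1, 11.3, 102.5], [96.7, 23.7, 105.4]]
tall nearest [[ 142.5   -5.7  150.5]
 [ 145.3    4.   150.2]
 [ 231.2 -119.9  162.8]] 14868
side tab 47 [[-7.0, -7.9, 121.6], [-4.6, 5.6, 127.6], [-3.4, 14.1, 132.6]]
side bar 130 [[138.7, -24.6, 131.4], [145.6, 22.0, 144.6], [150.3, 33.6, 146.8]]
side rim 444 [[-4.0, -35.8, 113.1], [57.2, 16.3, 115.3], [118.2, 41.7, 117.5]]
```

```bash
cat >> h.py <<'E'
a=np.radians(14.75); o=np.array([.5041,-.0619]); X=np.array([np.cos(a),np.sin(a)]);Y=np.array([-X[1],X[0]])
def loc(P): P=np.atleast_2d(P); d=(P[:,:2]-o)*1e3; return np.c_[d@X,d@Y,P[:,2]*1e3].round(1)
def wp(x,y): return o+x/1e3*X+y/1e3*Y
E
python3 - <<'E'
from h import *
F=np.load("top.npy").reshape(-1,3); F=F[~np.isnan(F[:,0])]; l=loc(F)
m=(l[:,2]>150)&(abs(l[:,1])<60)&(l[:,0]<400)&(l[:,0]>160); print("tall",l[m][np.argsort(l[m][:,0])][:2])
s=robot.state(); p=s["position"]; R=s["orientation"]; h=np.arctan2(R[1,0],R[0,0]); 
g=wp(29,0); d=(g-p[:2])*1000; T=h; tot=np.radians(104.75)-h; print(g,np.degrees(tot))
for i in range(16):
    w=d/16; t=h+tot*i/16
    print([round(w@[np.cos(t),np.sin(t)],1),round(w@[np.sin(t),-np.cos(t)],1)],-round(np.degrees(tot/16),2))
E
```

```text
tall [[247.1 -30.2 150.3]
 [247.3 -28.7 150.7]]
[ 0.53214433 -0.05451654] 82.01290796886245
[np.float64(29.4), np.float64(-16.8)] -5.13
[np.float64(30.7), np.float64(-14.1)] -5.13
[np.float64(31.9), np.float64(-11.3)] -5.13
[np.float64(32.8), np.float64(-8.4)] -5.13
[np.float64(33.4), np.float64(-5.4)] -5.13
[np.float64(33.7), np.float64(-2.4)] -5.13
[np.float64(33.8), np.float64(0.6)] -5.13
[np.float64(33.6), np.float64(3.6)] -5.13
[np.float64(33.2), np.float64(6.6)] -5.13
[np.float64(32.5), np.float64(9.5)] -5.13
[np.float64(31.5), np.float64(12.4)] -5.13
[np.float64(30.2), np.float64(15.1)] -5.13
[np.float64(28.8), np.float64(17.8)] -5.13
[np.float64(27.1), np.float64(20.3)] -5.13
[np.float64(25.1), np.float64(22.6)] -5.13
[np.float64(23.0), np.float64(24.8)] -5.13
```

>>> jog_arm:
  motion:
    - [[29.4,-16.8,0],-5.13]
    - [[30.7,-14.1,0],-5.13]
    - [[31.9,-11.3,0],-5.13]
    - [[32.8,-8.4,0],-5.13]
    - [[33.4,-5.4,0],-5.13]
    - [[33.7,-2.4,0],-5.13]
    - [[33.8,0.6,0],-5.13]
    - [[33.6,3.6,0],-5.13]
  fingers: 1
  newtons: 20

```text
t: 0.9
position: [0.3682, -0.2683, 0.2515]
orientation: [[0.439, 0.899, -0.0], [0.899, -0.439, 0.0], [0.0, -0.0, -1.0]]
wrist_force: [0.4, -0.5, 0.4]
finger_gap: 0.352
gripper_force: 0.0
```

>>> jog_arm:
  motion:
    - [[33.2,6.6,0],-5.13]
    - [[32.5,9.5,0],-5.13]
    - [[31.5,12.4,0],-5.13]
    - [[30.2,15.1,0],-5.13]
    - [[28.8,17.8,0],-5.13]
    - [[27.1,20.3,0],-5.13]
    - [[25.1,22.6,0],-5.13]
    - [[23.0,24.8,0],-5.13]

```text
t: 1.7
position: [0.5327, -0.0534, 0.2514]
orientation: [[-0.259, 0.966, -0.001], [0.966, 0.259, 0.0], [0.0, -0.001, -1.0]]
wrist_force: [0.3, -0.7, 0.4]
finger_gap: 0.003
gripper_force: 0.0
```

```bash
python3 - <<'E'
from h import *
F=np.load("top.npy").reshape(-1,3); F=F[~np.isnan(F[:,0])]; l=loc(F)
for lo in(150,180,200,220,240):
    m=(l[:,2]>lo)&(abs(l[:,1])<60)&(l[:,0]<400)&(l[:,0]>160); print(lo,l[m][np.argsort(l[m][:,0])][:1])
s=robot.state(); R=s["orientation"]; print(loc(s["position"]),np.degrees(np.arctan2(R[1,0],R[0,0])),s["finger_gap"],s["joint_positions"].round(1),s["t"])
c,W=grab("wrist"); save("w1.png",c["color"])
E
```

```text
150 [[247.1 -30.2 150.3]]
180 [[251.  -59.6 181.3]]
200 [[297.   48.1 328.1]]
220 [[297.   48.1 328.1]]
240 [[297.   48.1 328.1]]
[[ 29.8   1.  251.4]] 105.03118746345989 0.0027187978202258163 [-13.9  20.7  85.7  -0.   73.6 -29. ] 1.7
```

View pics/w1.png

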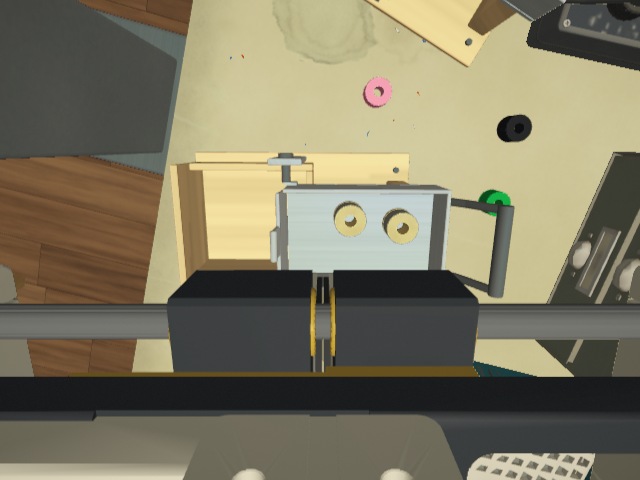

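The wrist view shows the fingers closed above the tray, both heads at (350,218) and (402,226), and the tab at (275,245). I go down inside the gate to tab height.

>>> jog_arm:
  motion:
    - [[0,0,20],0]
    - [[0,0,20],0]
    - [[0,0,20],0]
    - [[0,0,20],0]
    - [[-1,0,16],0]
    - [[0,0,10],0]
    - [[0,0,6],0]
    - [[0,0,0],0]

```text
t: 2.55
position: [0.5321, -0.0556, 0.1392]
orientation: [[-0.256, 0.967, -0.001], [0.967, 0.256, 0.0], [0.0, -0.001, -1.0]]
wrist_force: [-0.0, 0.2, 0.0]
finger_gap: 0.002
gripper_force: 0.0
```

```bash
python3 - <<'E'
from h import *
s=robot.state(); print(loc(s["position"]),s["wrist_force"].round(1))
c,W=grab("side"); save("s2.png",cv2.resize(c["color"][120:320,220:480],None,fx=3,fy=3))
E
```

```text
[[ 28.7  -1.1 139.2]] [-0.   0.2  0. ]
```

View pics/s2.png

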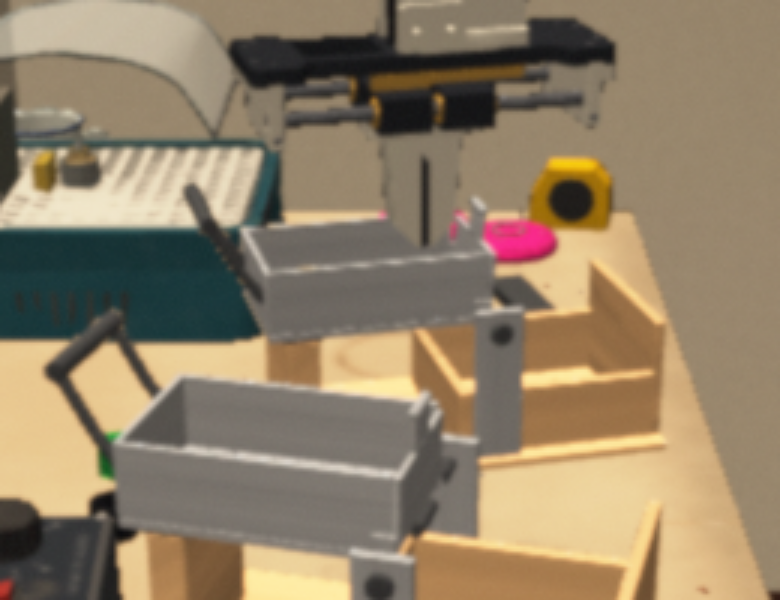

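The side crop shows the fingers inside the right tray at (425,190), just behind the tab (478,215). Now I push the gate along its arc.

>>> jog_arm:
  motion:
    - [[0.5,-7.5,-0.3],0]
    - [[0.5,-7.7,-0.4],0]
    - [[0,-3.6,0.3],0]
    - [[0,-3.7,0.4],0]
    - [[0,-3.7,0.9],0]
    - [[0,-3.6,1.3],0]
    - [[0,-3.5,1.7],0]
    - [[0,-3.4,2],0]

```text
t: 3.4
position: [0.4964, -0.0642, 0.1336]
orientation: [[-0.256, 0.967, 0.0], [0.967, 0.256, -0.0], [-0.0, 0.0, -1.0]]
wrist_force: [-0.6, -1.0, -0.6]
finger_gap: 0.003
gripper_force: 0.2
```

>>> jog_arm:
  motion:
    - [[0,-3.2,2.4],0]
    - [[0,-3,2.8],0]
    - [[0,-2.7,3.1],0]
    - [[0,-2.3,3.5],0]
    - [[0,-2.1,3.8],0]
    - [[0,-1.7,3.9],0]
    - [[0,-1.2,3.5],0]
    - [[0,-0.8,2],0]

```text
t: 4.2
position: [0.4801, -0.0684, 0.1084]
orientation: [[-0.256, 0.967, -0.0], [0.967, 0.256, 0.0], [0.0, -0.0, -1.0]]
wrist_force: [0.3, 0.7, -0.3]
finger_gap: 0.003
gripper_force: 0.2
```

```bash
python3 - <<'E'
from h import *
s=robot.state(); print(loc(s["position"]),s["wrist_force"].round(1))
c,W=grab("side"); save("s3.png",cv2.resize(c["color"][120:320,220:480],None,fx=3,fy=3))
E
```

```text
[[-24.9  -0.2 108.4]] [ 0.3  0.7 -0.3]
```

View pics/s3.png

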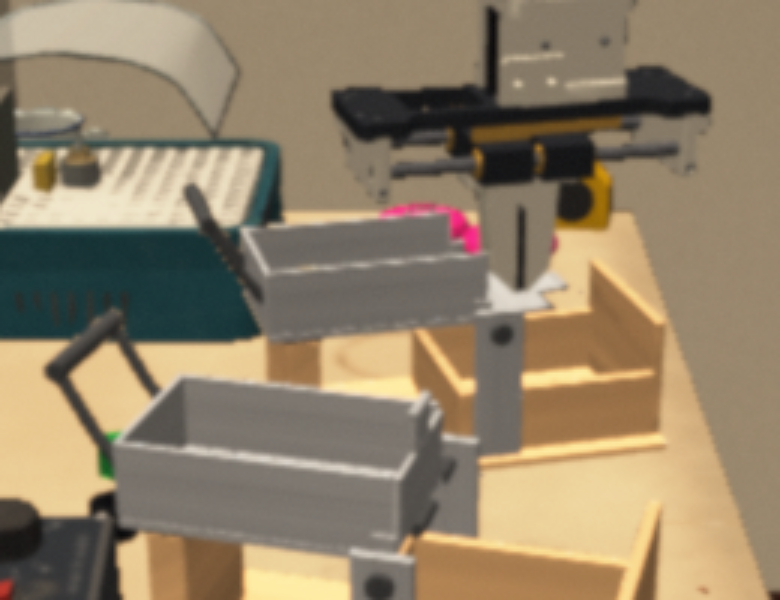

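The gate is nearly level, with the tab at (548,287). I press down gently until I feel contact.

>>> jog_arm:
  motion:
    - [[0,0,0.4],0]
    - [[0,0,0.4],0]
    - [[0,0,0.3],0]
    - [[0,0,0.3],0]
    - [[0,0,0.2],0]
    - [[0,0,0.2],0]
    - [[0,0,0],0]
    - [[0,0,0],0]

```text
t: 5.05
position: [0.4803, -0.0684, 0.107]
orientation: [[-0.256, 0.967, 0.0], [0.967, 0.256, -0.0], [-0.0, -0.0, -1.0]]
wrist_force: [0.5, -0.6, 0.6]
finger_gap: 0.008
gripper_force: 0.1
```

>>> jog_arm:
  motion:
    - [[0,0,0.3],0]
    - [[0,0,0.3],0]
    - [[0,0,0.3],0]
    - [[0,0,0.3],0]
    - [[0,0,0],0]
    - [[0,0,0],0]
    - [[0,0,0],0]
    - [[0,0,0],0]

```text
t: 5.85
position: [0.4803, -0.0684, 0.1062]
orientation: [[-0.256, 0.967, 0.0], [0.967, 0.256, -0.0], [-0.0, 0.0, -1.0]]
wrist_force: [-1.3, -0.7, 5.6]
finger_gap: 0.004
gripper_force: 2.5
```

Contact at 5.6 N, so the gate is on its stop. I raise the tool and look.

>>> jog_arm:
  motion:
    - [[0,0,-10],0]
    - [[0,0,-25],0]
    - [[0,0,-35],0]
    - [[0,0,-35],0]
    - [[0,43,0],0]
    - [[0,43,0],0]
    - [[0,43,0],0]
    - [[0,43,0],0]

```text
t: 6.65
position: [0.648, -0.0238, 0.2116]
orientation: [[-0.256, 0.967, 0.001], [0.967, 0.256, -0.0], [-0.0, 0.001, -1.0]]
wrist_force: [1.1, -1.1, 0.0]
finger_gap: 0.002
gripper_force: 0.0
```

>>> jog_arm:
  motion:
    - [[0,0,0],0]
    - [[0,0,0],0]
    - [[0,0,0],0]
    - [[0,0,0],0]
    - [[0,0,0],0]
    - [[0,0,0],0]
    - [[0,0,0],0]
    - [[0,0,0],0]
  fingers: 0.3

```text
t: 7.45
position: [0.6464, -0.0245, 0.211]
orientation: [[-0.256, 0.967, 0.0], [0.967, 0.256, -0.0], [-0.0, 0.0, -1.0]]
wrist_force: [-0.1, -0.5, 0.4]
finger_gap: 0.651
gripper_force: 0.0
```

```bash
python3 - <<'E'
from h import *
s=robot.state(); print(loc(s["position"]),s["wrist_force"].round(1),s["finger_gap"])
c,W=grab("side"); save("s4.png",cv2.resize(c["color"][120:320,220:480],None,fx=3,fy=3))
c,W=grab("top"); 
L=loc(W.reshape(-1,3)); m=(L[:,0]<-8)&(L[:,0]>-50)&(abs(L[:,1])<30)&(L[:,2]>60); print(m.sum(),np.polyfit(L[m][:,0],L[m][:,2],1),np.percentile(L[m],[3,50,97],axis=0))
E
```

```text
[[ 1.472e+02 -1.000e-01  2.110e+02]] [-0.1 -0.5  0.4] 0.6510240038603746
1179 [  0.64993902 586.28922877] [[-39.4    7.9  553.87]
 [-20.6   20.2  573.7 ]
 [ -8.7   28.7  580.8 ]]
```

View pics/s4.png

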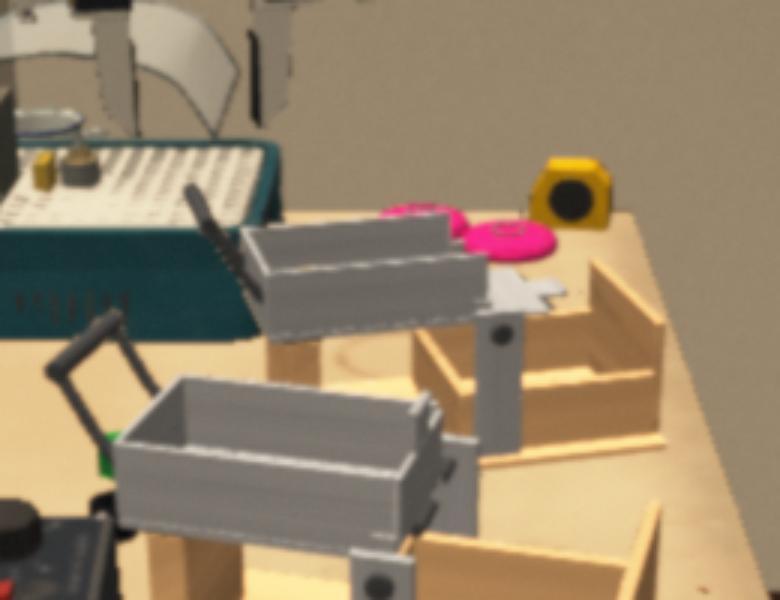

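The gate is down and level with its tab at (548,290), and the fingers straddle the bar (195,195) from above. I go down and grip the bar.

>>> jog_arm:
  motion:
    - [[0,0,15],0]
    - [[0,0,15],0]
    - [[0,0,15],0]
    - [[0,0,10],0]
    - [[0,0,5],0]
    - [[0,0,1],0]
    - [[0,0,0],0]
    - [[0,0,0],0]

```text
t: 8.35
position: [0.6469, -0.0245, 0.1506]
orientation: [[-0.256, 0.967, 0.001], [0.967, 0.256, -0.0], [-0.001, 0.001, -1.0]]
wrist_force: [0.6, -0.1, 0.4]
finger_gap: 0.699
gripper_force: 0.0
```

>>> jog_arm:
  motion:
    - [[0,0,0],0]
    - [[0,0,0],0]
    - [[0,0,0],0]
    - [[0,0,0],0]
    - [[0,0,0],0]
    - [[0,0,0],0]
    - [[0,0,0],0]
    - [[0,0,0],0]
  fingers: 1
  newtons: 20

```text
t: 9.15
position: [0.6466, -0.0244, 0.1498]
orientation: [[-0.256, 0.967, 0.0], [0.967, 0.256, -0.0], [-0.0, 0.0, -1.0]]
wrist_force: [0.2, -0.2, -0.6]
finger_gap: 0.099
gripper_force: 20.0
```

```bash
python3 - <<'E'
from h import *
s=robot.state(); p=loc(s["position"])[0]; print(p,s["wrist_force"].round(1),s["finger_gap"],s["gripper_force"])
r=159.5
th=np.linspace(0,.85,25)
x=r*np.cos(.4007+th); z=r*np.sin(.4007+th)
for i in range(24): print([0,round(x[i+1]-x[i],1),round(z[i]-z[i+1],1)],end=", ")
E
```

```text
[147.3  -0.  149.8] [ 0.2 -0.2 -0.6] 0.09853975856055336 19.9999862909317
[0, np.float64(-2.3), np.float64(-5.2)], [0, np.float64(-2.5), np.float64(-5.1)], [0, np.float64(-2.7), np.float64(-5.0)], [0, np.float64(-2.8), np.float64(-4.9)], [0, np.float64(-3.0), np.float64(-4.8)], [0, np.float64(-3.2), np.float64(-4.7)], [0, np.float64(-3.3), np.float64(-4.6)], [0, np.float64(-3.5), np.float64(-4.4)], [0, np.float64(-3.6), np.float64(-4.3)], [0, np.float64(-3.8), np.float64(-4.2)], [0, np.float64(-3.9), np.float64(-4.0)], [0, np.float64(-4.1), np.float64(-3.9)], [0, np.float64(-4.2), np.float64(-3.8)], [0, np.float64(-4.3), np.float64(-3.6)], [0, np.float64(-4.5), np.float64(-3.4)], [0, np.float64(-4.6), np.float64(-3.3)], [0, np.float64(-4.7), np.float64(-3.1)], [0, np.float64(-4.8), np.float64(-3.0)], [0, np.float64(-4.9), np.float64(-2.8)], [0, np.float64(-5.0), np.float64(-2.6)], [0, np.float64(-5.1), np.float64(-2.4)], [0, np.float64(-5.2), np.float64(-2.2)], [0, np.float64(-5.3), np.float64(-2.1)], [0, np.float64(-5.3), np.float64(-1.9)],
```

The gap is 9 mm at 20 N, so the bar is gripped. I lift along the arc.

>>> jog_arm:
  motion:
    - [[0,-2.3,-5.2],0]
    - [[0,-2.5,-5.1],0]
    - [[0,-2.7,-5.0],0]
    - [[0,-2.8,-4.9],0]
    - [[0,-3.0,-4.8],0]
    - [[0,-3.2,-4.7],0]
    - [[0,-3.3,-4.6],0]
    - [[0,-3.5,-4.4],0]

```text
t: 9.95
position: [0.6242, -0.0303, 0.1894]
orientation: [[-0.256, 0.967, 0.002], [0.967, 0.256, 0.0], [-0.0, 0.002, -1.0]]
wrist_force: [4.6, 2.3, -0.0]
finger_gap: 0.103
gripper_force: 20.0
```

>>> jog_arm:
  motion:
    - [[0,-3.6,-4.3],0]
    - [[0,-3.8,-4.2],0]
    - [[0,-3.9,-4.0],0]
    - [[0,-4.1,-3.9],0]
    - [[0,-4.2,-3.8],0]
    - [[0,-4.3,-3.6],0]
    - [[0,-4.5,-3.4],0]
    - [[0,-4.6,-3.3],0]

```text
t: 10.75
position: [0.593, -0.0385, 0.2207]
orientation: [[-0.256, 0.967, 0.004], [0.967, 0.256, 0.0], [-0.001, 0.004, -1.0]]
wrist_force: [6.2, 2.3, 2.3]
finger_gap: 0.097
gripper_force: 20.0
```

>>> jog_arm:
  motion:
    - [[0,-4.7,-3.1],0]
    - [[0,-4.8,-3.0],0]
    - [[0,-4.9,-2.8],0]
    - [[0,-5.0,-2.6],0]
    - [[0,-5.1,-2.4],0]
    - [[0,-5.2,-2.2],0]
    - [[0,-5.3,-2.1],0]
    - [[0,0,0],0]

```text
t: 11.55
position: [0.5586, -0.0475, 0.2395]
orientation: [[-0.256, 0.967, 0.004], [0.967, 0.256, -0.0], [-0.001, 0.004, -1.0]]
wrist_force: [3.7, 3.0, 6.6]
finger_gap: 0.1
gripper_force: 20.0
```

```bash
python3 - <<'E'
from h import *
s=robot.state(); p=loc(s["position"])[0]; print(p,s["wrist_force"].round(1),s["finger_gap"],s["t"])
c,W=grab("side"); t,_=grab("top")
a=cv2.resize(c["color"][100:300,300:480],None,fx=2.2,fy=2.2); b=cv2.resize(t["color"][170:370,320:460],None,fx=2.2,fy=2.2); save("s5.png",np.hstack([a,b]))
E
```

```text
[ 56.4  -0.  239.5] [3.7 3.  6.6] 0.10010619681392217 11.55
```

View pics/s5.png

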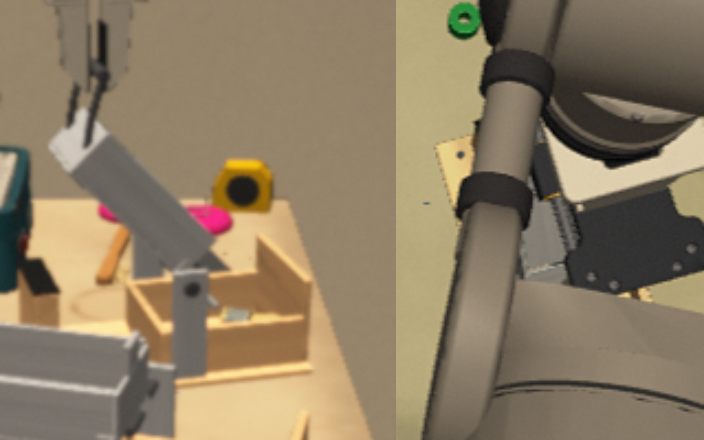

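The tray is steeply tipped and something is lying in the catch box at (235,315). I raise it a little further and wait so both heads slide out.

>>> jog_arm:
  motion:
    - [[0,-5.3,-1.9],0]
    - [[0,-2.7,-0.8],0]
    - [[0,0,0],0]
    - [[0,0,0],0]
    - [[0,0,0],0]
    - [[0,0,0],0]
    - [[0,0,0],0]
    - [[0,0,0],0]

```text
t: 12.45
position: [0.5513, -0.0495, 0.2419]
orientation: [[-0.256, 0.967, 0.004], [0.967, 0.256, 0.0], [-0.001, 0.004, -1.0]]
wrist_force: [2.7, 3.3, 6.7]
finger_gap: 0.098
gripper_force: 20.0
```

>>> jog_arm:
  motion:
    - [[0,0,0],0]
    - [[0,0,0],0]
    - [[0,0,0],0]
    - [[0,0,0],0]
    - [[0,0,0],0]
    - [[0,0,0],0]
    - [[0,0,0],0]
    - [[0,0,0],0]

```text
t: 13.25
position: [0.5513, -0.0495, 0.2419]
orientation: [[-0.256, 0.967, 0.004], [0.967, 0.256, 0.0], [-0.001, 0.004, -1.0]]
wrist_force: [4.1, 2.8, 6.9]
finger_gap: 0.1
gripper_force: 20.0
```

```bash
python3 - <<'E'
from h import *
s=robot.state(); p=loc(s["position"])[0]; print(p,s["wrist_force"].round(1),s["finger_gap"],s["t"])
c,W=grab("side"); t,_=grab("wrist")
a=cv2.resize(c["color"][180:290,340:460],None,fx=3.3,fy=3.3); b=cv2.resize(t["color"],(400,300)); b=cv2.copyMakeBorder(b,0,a.shape[0]-300,0,0,0); save("s6.png",np.hstack([a,b]))
E
```

```text
[ 48.8   0.  241.9] [4.1 2.8 6.9] 0.09950933671762177 13.25
```

View pics/s6.png

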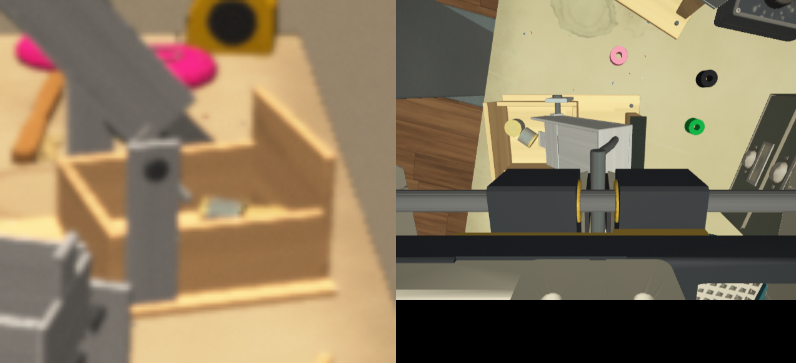

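Both heads are in the catch box, in the wrist half of the picture at (514,128) and (528,137), and the tray is empty. I lower it back along the arc.

>>> jog_arm:
  motion:
    - [[0,2.7,0.8],0]
    - [[0,5.3,1.9],0]
    - [[0,5.3,2.1],0]
    - [[0,5.2,2.2],0]
    - [[0,5.1,2.4],0]
    - [[0,5.0,2.6],0]
    - [[0,4.9,2.8],0]
    - [[0,4.8,3.0],0]

```text
t: 14.15
position: [0.5882, -0.0398, 0.223]
orientation: [[-0.256, 0.967, 0.002], [0.967, 0.256, -0.0], [-0.001, 0.002, -1.0]]
wrist_force: [3.6, 2.1, 4.7]
finger_gap: 0.101
gripper_force: 20.0
```

>>> jog_arm:
  motion:
    - [[0,4.7,3.1],0]
    - [[0,4.6,3.3],0]
    - [[0,4.5,3.4],0]
    - [[0,4.3,3.6],0]
    - [[0,4.2,3.8],0]
    - [[0,4.1,3.9],0]
    - [[0,3.9,4.0],0]
    - [[0,3.8,4.2],0]

```text
t: 14.95
position: [0.6208, -0.0313, 0.1924]
orientation: [[-0.256, 0.967, -0.0], [0.967, 0.256, -0.0], [-0.0, -0.0, -1.0]]
wrist_force: [4.2, 2.2, 1.0]
finger_gap: 0.1
gripper_force: 20.0
```

>>> jog_arm:
  motion:
    - [[0,3.6,4.3],0]
    - [[0,3.5,4.4],0]
    - [[0,3.3,4.6],0]
    - [[0,3.2,4.7],0]
    - [[0,3.0,4.8],0]
    - [[0,2.8,4.9],0]
    - [[0,2.7,5.0],0]
    - [[0,2.0,4.1],0]

```text
t: 15.75
position: [0.6437, -0.0253, 0.1552]
orientation: [[-0.256, 0.967, -0.001], [0.967, 0.256, -0.0], [0.0, -0.001, -1.0]]
wrist_force: [2.1, 0.8, -0.9]
finger_gap: 0.099
gripper_force: 20.0
```

>>> jog_arm:
  motion:
    - [[0,1.0,2.0],0]
    - [[0,0.9,2.0],0]
    - [[0,0.5,1.2],0]
    - [[0,0.2,0.5],0]
    - [[0,0,0],0]
    - [[0,0,0],0]
    - [[0,0,0],0]
    - [[0,0,0],0]

```text
t: 16.55
position: [0.6459, -0.0247, 0.1501]
orientation: [[-0.256, 0.967, -0.001], [0.967, 0.256, -0.0], [0.0, -0.001, -1.0]]
wrist_force: [-0.9, -1.2, -2.6]
finger_gap: 0.098
gripper_force: 20.0
```

>>> jog_arm:
  motion:
    - [[0,0,0],0]
    - [[0,0,0],0]
    - [[0,0,0],0]
    - [[0,0,0],0]
    - [[0,0,0],0]
    - [[0,0,0],0]
    - [[0,0,0],0]
    - [[0,0,0],0]
  fingers: 0.4

```text
t: 17.35
position: [0.6463, -0.0245, 0.1503]
orientation: [[-0.256, 0.967, 0.0], [0.967, 0.256, -0.0], [-0.0, 0.0, -1.0]]
wrist_force: [-0.0, 0.4, 0.8]
finger_gap: 0.596
gripper_force: 0.0
```

>>> jog_arm:
  motion:
    - [[0,0,-5],0]
    - [[0,0,-10],0]
    - [[0,0,-15],0]
    - [[0,0,-25],0]
    - [[0,0,-25],0]
    - [[0,0,-20],0]
    - [[0,0,-10],0]
    - [[0,0,0],0]

```text
t: 18.15
position: [0.6469, -0.0246, 0.2624]
orientation: [[-0.256, 0.967, 0.004], [0.967, 0.256, -0.001], [-0.002, 0.003, -1.0]]
wrist_force: [0.5, 0.7, 0.4]
finger_gap: 0.601
gripper_force: 0.0
```

>>> jog_arm:
  motion:
    - [[-30,0,0],0]
    - [[-35,0,0],0]
    - [[-35,0,0],0]
    - [[-35,0,0],0]
    - [[-35,0,0],0]
    - [[-35,0,0],0]
    - [[-20,0,0],0]
    - [[0,0,0],0]

```text
t: 18.95
position: [0.7033, -0.2453, 0.2574]
orientation: [[-0.252, 0.968, -0.003], [0.968, 0.252, 0.001], [0.001, -0.003, -1.0]]
wrist_force: [-0.7, 0.1, -0.5]
finger_gap: 0.602
gripper_force: 0.0
```

```bash
python3 - <<'E'
from h import *
s=robot.state(); print(loc(s["position"]),s["t"])
c,W=grab("side"); t,V=grab("top")
L=loc(V.reshape(-1,3)); L=L[~np.isnan(L[:,0])]
m=(L[:,0]<-8)&(L[:,0]>-50)&(abs(L[:,1])<9)&(L[:,2]>50)&(L[:,2]<130); print("gate",m.sum(),m.sum() and (np.polyfit(L[m][:,0],L[m][:,2],1),L[m].max(0),L[m].min(0)))
m=(L[:,0]>5)&(L[:,0]<110)&(abs(L[:,1])<28)&(L[:,2]>60); print("floor",np.polyfit(L[m][:,0],L[m][:,2],1),L[m][:,2].max())
a=cv2.resize(c["color"][120:320,220:480],(400,308)); b=cv2.resize(t["color"][160:370,170:470],(400,280)); b=cv2.copyMakeBorder(b,0,28,0,0,0); save("s7.png",np.hstack([a,b]))
E
```

```text
[[ 146.  -228.   257.4]] 18.95
gate 0 0
floor [1.27731748e-03 8.16516612e+01] 86.8
```

View pics/s7.png

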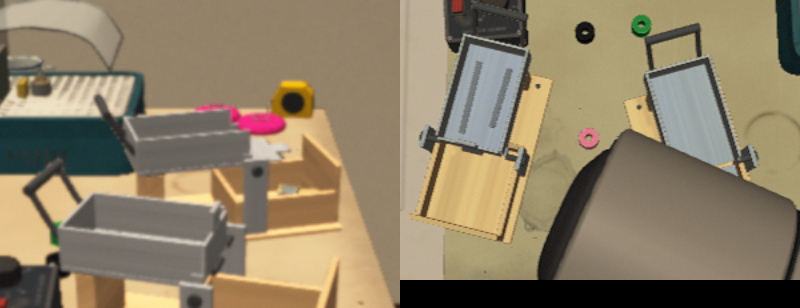

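The tray is empty and level, the gate still lowered at (268,150) and the other tray is untouched. I check the gate and heads by depth, then hand in.

```bash
python3 - <<'E'
from h import *
c,W=grab("side"); L=loc(W.reshape(-1,3)); L=L[~np.isnan(L[:,0])]
m=(L[:,0]<-5)&(L[:,0]>-54)&(abs(L[:,1])<32)&(L[:,2]>60)&(L[:,2]<130); q=L[m]; print("gate",m.sum(),np.polyfit(q[:,0],q[:,2],1),np.percentile(q,[3,97],axis=0))
m=(L[:,0]<10)&(L[:,0]>-84)&(abs(L[:,1])<40)&(L[:,2]>16)&(L[:,2]<50);print("heads",m.sum(),np.percentile(L[m],[3,97],axis=0))
if 50<len(q) and abs(np.polyfit(q[:,0],q[:,2],1)[0])<.1: print(workorder.job_done())
E
```

```text
gate 241 [8.23853495e-03 8.08757665e+01] [[-49.16 -27.08  79.12]
 [ -9.04  28.02  81.9 ]]
heads 111 [[-81.71  -5.8   25.9 ]
 [-42.86  10.15  32.71]]
the job is handed in; nothing more can be done
None
```

The job is handed in at about 19 s: both grinder heads are in the catch box, their tray is back down level with its gate lowered, and the lead-strip tray was left shut and level. The verdict was not shown.

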